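Pop a touch-latch parts case and push its lid open

TASK

Open the case with the blue lid so that the circuit board inside can be reached: with the fingertips press the front of the lid down until the push-to-open catch lets go, take the fingers away so that the lid springs ajar by itself, then push the lid up and back until it stands upright and stays open. Leave the yellow lid shut, and do not lift, tip or shove either case or disturb the things standing around.

Things in the scene. Friction and masses are not known exactly. Their poses are not given: they have to be found in the camera images.
- case_blue: loose but heavy (1.4 kg) grey parts case on rubber feet with a blue lid. 124 (x, front to back) x 134 (y) x 70 mm high; origin at the centre of its underside, z up, its front looks along -x. Grey side walls 5 mm thick stand 70 mm high left and right of the lid; the front wall is only 46 mm high, so the lid's front edge is exposed. A round green sensor cap with a circuit board sits inside.
- case_yellow: loose but heavy (1.4 kg) grey parts case on rubber feet with a yellow lid. 124 (x, front to back) x 134 (y) x 70 mm high; origin at the centre of its underside, z up, its front looks along -x. Grey side walls 5 mm thick stand 70 mm high left and right of the lid; the front wall is only 46 mm high, so the lid's front edge is exposed.
- lid_blue (a joint): hinge of the blue lid (119 mm wide, 7 mm thick, slick plastic, no handle), rad. 0 = shut and latched; negative = pressed in (stop at -0.055); positive = open, swinging up and away from the front (stop at 1.75). Released, it springs to about 0.65 and no further. Left above about 1.35 it stays; below that it sinks back to ajar. Opening it takes 1 to 2 N at its front edge.
- lid_blue_hinge (a point): point of the blue case on the hinge axis of its lid (along the far top edge), mid width: 56 mm behind (+x) the case's origin, 72 mm above its underside; does not move with the lid. Axes as the case's.
- lid_blue_press (a point): middle of the round black mark (18 mm across) on top of the blue lid, where it is pressed: mid width, 101 mm in front of the hinge axis, 17 mm behind the lid's front edge, 70 mm above the table when shut; moves with the lid. Pressed about 4 mm down here (4 to 5 N) the catch lets go; the stop is at 5.5 mm. When let go the lid springs ajar.
- lid_yellow (a joint): hinge of the yellow lid (119 mm wide, 7 mm thick, slick plastic, no handle), rad. 0 = shut and latched; negative = pressed in (stop at -0.055); positive = open, swinging up and away from the front (stop at 1.75). Released, it springs to about 0.65 and no further. Left above about 1.35 it stays; below that it sinks back to ajar. Opening it takes 1 to 2 N at its front edge.
- lid_yellow_hinge (a point): point of the yellow case on the hinge axis of its lid (along the far top edge), mid width: 56 mm behind (+x) the case's origin, 72 mm above its underside; does not move with the lid. Axes as the case's.
- lid_yellow_press (a point): middle of the round black mark (18 mm across) on top of the yellow lid, where it is pressed: mid width, 101 mm in front of the hinge axis, 17 mm behind the lid's front edge, 70 mm above the table when shut; moves with the lid. Pressed about 4 mm down here (4 to 5 N) the catch lets go; the stop is at 5.5 mm. When let go the lid springs ajar.
- lid_blue_lip (a point): middle of the front face of the blue lid's front lip (14.5 mm tall, 118 mm from the hinge axis); moves with the lid. Shut, it is 63 mm above the table; ajar, about 135 mm.
- flux_bottle: loose white bottle with red nozzle, 41 mm across, 112 mm tall, standing; origin under its middle. Bystander.
- solder_spool: loose white spool of solder wire, 55 mm across, 38 mm tall, standing on its flange; its middle is 7 mm to -x of its origin on the underside. Bystander.
- screwdriver: loose screwdriver with red handle, 188 mm long (y), 22 mm thick, lying; origin under its middle. Bystander.
- small_cap: loose small green cap, 36 mm across, 29 mm tall; origin under its middle. Bystander.
Things that resemble listed ones, but are neither listed nor needed, are in the scene too. There is more than one size of the case_blue; the job needs the larger.

How it is judged:
By the outcome, as a careful person would: the job done as asked, in the order asked, and still so for the second after the job is handed in, with the robot touching nothing.
It also fails if it takes over 43 s, if anything falls off the work surface, if the arm or the gripper's body presses on something with over 40 N, if the wrist force passes 120 N, or if a joint passes its speed limit or range.

ROBOT

A 6-joint arm with a two-finger parallel gripper is mounted at the origin on a cart in front of the work surface, level with it; the furniture and walls round the work are solid. World frame = base frame: x ahead of the robot, y to its left, z up, the work surface at z = 0. Lengths are in m, angles in rad, forces in N, time in s.
With the tool pointing down it reaches from about 0.225 to 0.875 m from the base axis. Payload 3.4 kg.
Tool frame: the origin (TCP) lies at the very end of the fingers, on their centre line; the grasp point (between the pads) lies 19 mm behind it; z points along the fingers, y is the line along which they close (so a half turn about z gives the same grasp; the last joint's range is limited). The gripper opens to 85 mm and grips with 20 to 120 N. Pads are 22 mm wide; open, the fingers measure 114 mm over their backs; the gripper's body (76 mm by 85 mm) begins 54 mm behind the grasp point. The pads swing forward as they close: fully open they stand 13 mm farther back than shut.
Start: joints at [-1.456, 0.276, 1.505, -0, 1.361, -0.121], TCP at [0.134, -0.559, 0.231] pointing down, gripper open.
Joint ranges: [-2.89, 2.89], [-0.75, 2.08], [0.22, 2.7], [-1.18, 4.32], [0.11, 2.71], [-2.7, 2.7]. Speed limits (rad/s): [2.57, 2.57, 3.14, 3.14, 3.14, 3.14].

INTERFACE

Orientations are given as [roll, pitch, yaw] about the fixed x, y, z axes, in that order (R = Rz(yaw) Ry(pitch) Rx(roll)).
In Python, from station import read_state, capture, calibration, sign_off gives the robot as it stands.
- The arm moves only by the shell command python3 -m pendant 'ROWS'. ROWS is a JSON object of lists of equal length, an entry for each row: "dp": the shift along the tool's x, y, z in cm, a list of three; "roll": the turn about the tool's z in degrees; "hand": the opening, from 0 (shut) to 1 (fully open). In form: {"dp": [[dx, dy, dz], ...], "roll": [roll, ...], "hand": [hand, ...]}. A call has exactly 5 rows; each row shifts and turns the commanded pose from where the row before left it, along the tool's axes as they then stand; what a row does not reach is not made up. A row lasts 1/10 s, in which the tool goes at most 50 mm and 8.59 degrees, less where a joint would pass 70% of its speed; a pose out of reach is approached as far as the arm can. A call with a gripper value outside its range is refused whole. The fingers move at their own pace and stop on an object; the grip force is fixed at half the most. Time passes only in rows, so rows that do not move let the fingers close, or fill a call up. It gives the time, the measured TCP pose, the force, the opening and the grip force at its end, in the units of the state.
- read_state(): the state, without advancing time (a new reading comes with each control period).
- capture(name): name is "scene" or "top" or "wrist"; returns (picture, depth): 384x512x3 uint8, red, green, blue; 384x512 float32, m along the optical axis (not along the pixel's ray), 0 where there is no reading.
- calibration(name): a dict with "mtx" (3x3 intrinsics, pixels), "origin" and "orientation" of the camera in the world. Camera axes: x right, y down, z forward; pixel columns grow to the right and rows downward; lengths in m; the calibration is good to about 2 mm. A picture is of the moment at which its call begins: read the wrist's pose just before it. calibration takes no time and is no camera call; for the wrist camera it gives the pose at the moment of the call.
- sign_off(): hands the job in; it is judged then, once.
The state is a dict: "clock": time; "q": joint angles; "qvel": joint speeds; "effort": joint torques, N m; "position": TCP position; "orientation": TCP orientation; "wrist_force": force on the tool from outside, world axes, zero at the start; "torque": the same for the moment, N m; "grip_width": finger opening in m; "finger_force": force on a finger pad.
Only numpy, scipy, OpenCV 4.12 (cv2) and the standard library are available. Lean on these libraries where they do the work, as an engineer would, in place of code of your own. Each camera call takes 0.05 s, during which the arm holds its last target. There are 200 camera calls.

## Working session

There is one attempt and no reset: what is moved stays moved. The work goes in short steps, Python scripts to look and compute and a shell command to move; the robot and the scene stay as the last step left them, time stands still between calls to the robot, and variables do not carry over. Pictures are saved under pics/ and viewed, at most 10 in all, crops included, and the job is handed in when it is done.

```bash
mkdir -p pics
cat > h.py <<'E'
import numpy as np,cv2
from station import *
from scipy.spatial.transform import Rotation as R
def cam(n):
    c=calibration(n); o=np.array(c["orientation"])
    M=o if o.shape==(3,3) else R.from_euler('xyz',o).as_matrix()
    return np.array(c["mtx"]),np.array(c["origin"]),M
def cloud(n,d):
    K,o,M=cam(n); v,u=np.indices(d.shape)
    p=np.stack([(u-K[0,2])/K[0,0]*d,(v-K[1,2])/K[1,1]*d,d],-1)
    return p@M.T+o
E
python3 - <<'E'
from h import *
print(read_state())
for n in("top","scene"):
    print(calibration(n))
    p,d=capture(n); np.savez(f"{n}.npz",p=p,d=d); cv2.imwrite(f"pics/{n}.png",p[...,::-1])
E
```

```text
{'clock': 0.0, 'q': array([-1.45601002e+00,  2.76622423e-01,  1.50613534e+00, -1.08186099e-05,
        1.36069549e+00, -1.21034856e-01]), 'qvel': array([ 0.00112802, -0.00025718,  0.00068658,  0.00033252, -0.00040484,
       -0.00036904]), 'effort': array([ 9.79814536e-05, -4.16774976e+01, -2.45805645e+01,  7.70283668e-05,
        1.12614143e-02, -1.55786330e-05]), 'position': array([ 0.13425466, -0.55856596,  0.23042319]), 'orientation': array([-3.13974439e+00, -2.14149092e-04,  2.35823234e-01]), 'wrist_force': array([ 0.23871679, -0.76695252,  0.02238232]), 'torque': array([ 0.00022001, -0.03942097,  0.03729883]), 'finger_force': 0.0, 'grip_width': 0.08543880368063636}
{'mtx': array([[416.78306978,   0.        , 257.15398778],
       [  0.        , 416.78306978, 188.23045195],
       [  0.        ,   0.        ,   1.        ]]), 'origin': array([ 0.36006564, -0.24363812,  0.98720529]), 'orientation': array([-2.98697374, -0.01706373, -1.54982521])}
{'mtx': array([[450.07785311,   0.        , 253.68643331],
       [  0.        , 450.07785311, 191.37157351],
       [  0.        ,   0.        ,   1.        ]]), 'origin': array([ 0.05539095, -1.07490308,  0.50020147]), 'orientation': array([-2.01172996e+00,  1.25917316e-03, -4.98416822e-01])}
```

View pics/top.png

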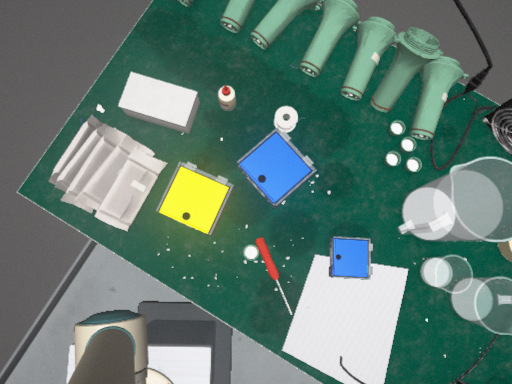

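View pics/scene.png

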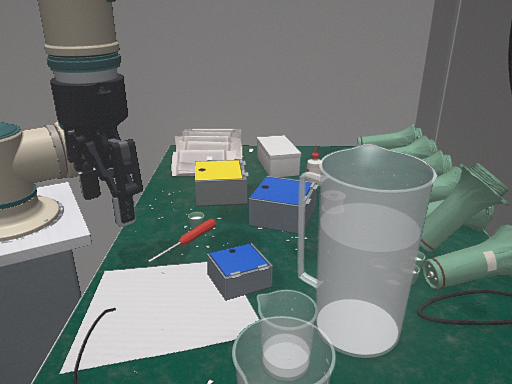

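The top view has two blue-lid cases: the large one at (276,168) with its mark at (262,179), and a small look-alike at (350,257). The yellow one at (195,200) stays shut. I choose the large case at (276,168), check it in a crop and measure its size.

Run:
```python
from h import *
z=np.load("top.npz");p,d=z["p"],z["d"];P=cloud("top",d)
hsv=cv2.cvtColor(p,cv2.COLOR_RGB2HSV)
m=cv2.inRange(hsv,(105,150,80),(125,255,255))
n,l,s,c=cv2.connectedComponentsWithStats(m)
for i in range(1,n):
    if s[i,4]<300: continue
    q=P[l==i]; q=q[(q[:,2]>.03)]
    r=cv2.minAreaRect((q[:,:2]*1000).astype(np.float32))
    x,y,w,h=s[i,:4]; bl=np.zeros_like(m); bl[y:y+h,x:x+w]=1
    hull=cv2.convexHull(np.argwhere(l==i)[:,::-1].astype(np.int32)); f=np.zeros_like(m); cv2.fillConvexPoly(f,hull,1)
    f=cv2.erode(f,np.ones((5,5)))
    k=(f>0)&(p.max(-1)<70)
    print(s[i],"rect",r,"z",np.median(q[:,2]),"mark",P[k].mean(0),k.sum())
cv2.imwrite("pics/crop.png",cv2.resize(p[110:225,215:385,::-1],None,fx=4,fy=4,interpolation=cv2.INTER_CUBIC))
```

```text
[ 240  133   71   70 2590] rect ((504.23046875, -260.17529296875), (139.05899047851562, 254.7360382080078), 54.826324462890625) z 0.0694389142784379 mark [nan nan nan] 0
[ 333  238   35   39 1272] rect ((359.61236572265625, -375.62078857421875), (263.8139343261719, 82.02029418945312), 87.85357666015625) z 0.04818157930498346 mark [ 0.35725335 -0.43992885  0.04817205] 9<stdin>:14: RuntimeWarning: Mean of empty slice.
  ret = um.true_divide(
```

View pics/crop.png

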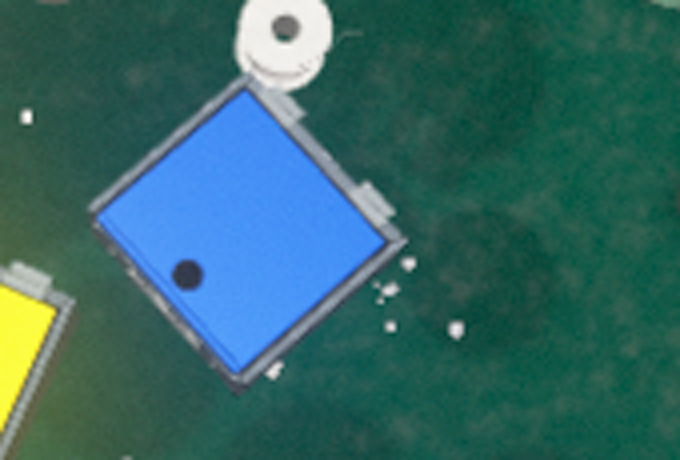

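The crop shows the large blue lid, mark at crop (187,274) near the lower-left front edge. The hinge tabs are on the upper right and the spool is behind the top corner.

Run:
```python
from h import *
K,o,M=cam("top")
def g(x,y,z):
    u=(x+.5)/4-.5+215;v=(y+.5)/4-.5+110
    r=M@np.linalg.inv(K)@[u,v,1]; return (o+r*(z-o[2])/r[2])
mk=g(187.5,274,.07); c=[g(*a,.07) for a in((247,87),(97,217),(240,372),(387,241))]
print(mk,[x.round(4) for x in c],[np.linalg.norm(c[i]-c[i-1]).round(4) for i in range(4)])
xd=(c[0]-c[1])+(c[3]-c[2]); yd=(c[0]-c[3])+(c[1]-c[2])
a=np.arctan2(xd[1],xd[0]); b=np.arctan2(yd[1],yd[0])-np.pi/2
yaw=(a+b)/2; print(np.degrees([a,b,yaw]))
ex=np.array([np.cos(yaw),np.sin(yaw)]); ctr=np.mean(c,0)[:2]
print("ctr",ctr,"mark-ctr in case axes",ex@(mk[:2]-ctr),[-ex[1],ex[0]]@(mk[:2]-ctr))
s=read_state(); Rt=R.from_euler('xyz',s["orientation"]).as_matrix()
print("roll tool x-> case x", np.degrees(s["orientation"][2]-yaw))
print("dp(cm) now frame",Rt.T@(np.r_[mk[:2],.09]-s["position"])*100, "hinge",mk[:2]+.101*ex)
z=np.load("top.npz");P=cloud("top",z["d"]);q=P[150:190,258:295].reshape(-1,3);print(np.percentile(q[:,2],[10,50,90]))
```

```text
[ 0.52643921 -0.26552757  0.07      ] [array([ 0.6354, -0.2973,  0.07  ]), array([ 0.5577, -0.2141,  0.07  ]), array([ 0.472 , -0.2957,  0.07  ]), array([ 0.548 , -0.3773,  0.07  ])] [np.float64(0.1185), np.float64(0.1139), np.float64(0.1184), np.float64(0.1115)]
[-47.00200611 -46.98619712 -46.99410162]
ctr [ 0.5532713  -0.29609427] mark-ctr in case axes -0.040654389600855635 0.0012268805589376766
roll tool x-> case x 60.50423113982749
dp(cm) now frame [ 44.9768935  -19.31337485  14.09375687] hinge [ 0.59532865 -0.3393872 ]
[0.06730385 0.06953826 0.07149828]
```

```bash
python3 -m pendant '{"dp":[[4.5,-1.9,0],[4.5,-1.9,0],[4.5,-1.9,0],[4.5,-1.9,0],[4.5,-1.9,0]],"roll":[0,0,0,0,0],"hand":[0,0,0,0,0]}'; python3 -m pendant '{"dp":[[4.5,-1.9,0],[4.5,-1.9,0],[4.5,-1.9,0],[4,-1.7,0],[2,-1,0]],"roll":[0,0,0,0,0],"hand":[0,0,0,0,0]}'; python3 -m pendant '{"dp":[[0,0,0],[0,0,0],[0,0,1],[0,0,1],[0,0,1]],"roll":[8,8,8,8,8],"hand":[0,0,0,0,0]}'; python3 -m pendant '{"dp":[[0,0,1],[0,0,1],[0,0,1],[0,0,0],[0,0,0]],"roll":[8,8,4.5,0,0],"hand":[0,0,0,0,0]}'
cat > rel.py <<'E'
from h import *
s=read_state();Rt=R.from_euler('xyz',s["orientation"]).as_matrix()
t=np.array([0.5264,-0.2655,.07]);h=np.array([.5953,-.3394,.072])
print(s["clock"],s["position"],np.degrees(s["orientation"]),"F",s["wrist_force"],s["grip_width"],"mark in tool cm",Rt.T@(t-s["position"])*100,"hinge",Rt.T@(h-s["position"])*100)
E
python3 rel.py
```

```text
clock: 0.6
position: [0.332, -0.4127, 0.231]
orientation: [-3.141, 0.0, 0.235]
wrist_force: [0.4, -1.4, 0.4]
grip_width: 0.0124
finger_force: 0.0
clock: 1.1
position: [0.5034, -0.2843, 0.2307]
orientation: [-3.14, -0.001, 0.239]
wrist_force: [-0.4, 0.3, -0.5]
grip_width: -0.0001
finger_force: 0.0
clock: 1.6
position: [0.5007, -0.2867, 0.2005]
orientation: [-3.142, 0.001, -0.468]
wrist_force: [-0.2, 0.6, -0.2]
grip_width: -0.0001
finger_force: 0.0
clock: 2.1
position: [0.5008, -0.2869, 0.1711]
orientation: [3.141, 0.001, -0.818]
wrist_force: [0.0, -1.1, -0.1]
grip_width: 0.0001
finger_force: 0.0
2.1 [ 0.50075386 -0.28686752  0.17107962] [ 1.79988788e+02  4.16527253e-02 -4.68922544e+01] F [ 0.00616278 -1.1011623  -0.08982707] 8.165470948473389e-05 mark in tool cm [ 0.19995651 -3.33452264 10.10716719] hinge [10.30346137 -3.31454108  9.89982603]
```

```bash
python3 -m pendant '{"dp":[[0.2,-1.6,0],[0,-1.7,1.5],[0,0,3],[0,0,3],[0,0,1.5]],"roll":[0,0,0,0,0],"hand":[0,0,0,0,0]}';python3 -m pendant '{"dp":[[0,0,0.4],[0,0,0.3],[0,0,0.2],[0,0,0],[0,0,0]],"roll":[0,0,0,0,0],"hand":[0,0,0,0,0]}'; python3 rel.py
python3 - <<'E'
from h import *
a=capture("scene")[0][140:300,170:380]
cv2.imwrite("pics/s2.png",cv2.resize(a[...,::-1],None,fx=3,fy=3))
E
```

```text
clock: 2.6
position: [0.5261, -0.2634, 0.078]
orientation: [3.141, 0.004, -0.818]
wrist_force: [-1.0, -0.0, 0.0]
grip_width: -0.0002
finger_force: 0.0
clock: 3.1
position: [0.5269, -0.2662, 0.0731]
orientation: [-3.141, -0.002, -0.82]
wrist_force: [0.3, -0.6, -0.4]
grip_width: 0.0
finger_force: 0.0
3.1 [ 0.52693316 -0.26622657  0.07314428] [-1.79977323e+02 -1.01588819e-01 -4.69916473e+01] F [ 0.26834631 -0.57638747 -0.38774951] 2.536743642944548e-05 mark in tool cm [-0.09005491 -0.01044761  0.31427264] hinge [ 1.00139561e+01 -8.10586958e-03  1.32186418e-01]
```

View pics/s2.png

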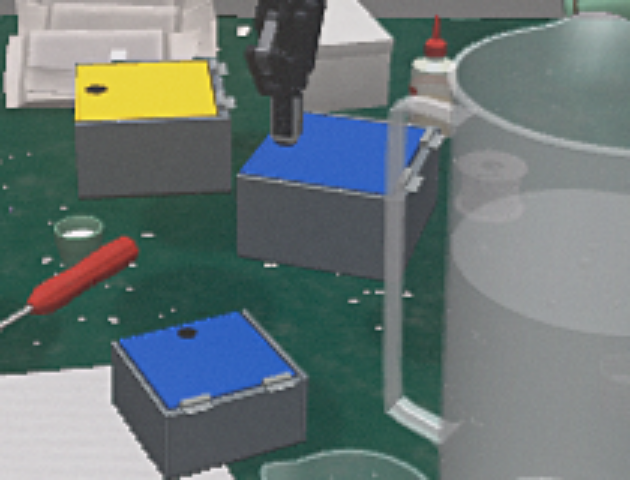

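The shut fingers stand on the mark, at about crop (285,140). Next I press in small steps.

```bash
python3 -m pendant '{"dp":[[0,0,0.2],[0,0,0.1],[0,0,0.1],[0,0,0.1],[0,0,0]],"roll":[0,0,0,0,0],"hand":[0,0,0,0,0]}';python3 -m pendant '{"dp":[[0,0,0.1],[0,0,0],[0,0,0.1],[0,0,0],[0,0,0]],"roll":[0,0,0,0,0],"hand":[0,0,0,0,0]}'
```

```text
clock: 3.65
position: [0.5267, -0.2663, 0.0678]
orientation: [-3.141, -0.001, -0.82]
wrist_force: [-0.3, -0.9, 5.1]
grip_width: 0.0003
finger_force: 2.3
clock: 4.15
position: [0.5268, -0.2663, 0.0656]
orientation: [-3.141, -0.001, -0.82]
wrist_force: [0.4, 0.0, 4.7]
grip_width: 0.0001
finger_force: 2.4
```

```bash
python3 -m pendant '{"dp":[[0,0,0.05],[0,0,0],[0,0,0],[0,0,0],[0,0,0]],"roll":[0,0,0,0,0],"hand":[0,0,0,0,0]}'; python3 -m pendant '{"dp":[[0,0,-4.5],[0,0,-4.5],[0,0,-4],[0,0,-1],[0,0,0]],"roll":[0,0,0,0,0],"hand":[0,0,0,0,0]}'; python3 -m pendant '{"dp":[[0,0,0],[0,0,0],[0,0,0],[0,0,0],[0,0,0]],"roll":[0,0,0,0,0],"hand":[0,0,0,0,0]}'; python3 rel.py
python3 - <<'E'
from h import *
a=capture("scene")[0][140:300,170:380]
cv2.imwrite("pics/s3.png",cv2.resize(a[...,::-1],None,fx=3,fy=3))
E
```

```text
clock: 4.65
position: [0.5268, -0.2663, 0.065]
orientation: [-3.142, -0.001, -0.82]
wrist_force: [0.6, -2.0, 4.1]
grip_width: -0.0
finger_force: 2.4
clock: 5.15
position: [0.5265, -0.2657, 0.2057]
orientation: [-3.141, -0.001, -0.82]
wrist_force: [-0.1, -0.4, 0.2]
grip_width: 0.0002
finger_force: 0.0
clock: 5.65
position: [0.5262, -0.2658, 0.2041]
orientation: [3.141, 0.001, -0.82]
wrist_force: [-0.6, 1.1, -0.0]
grip_width: 0.0
finger_force: 0.0
5.65 [ 0.52617075 -0.26577497  0.20408985] [ 1.79978716e+02  6.90781020e-02 -4.69876075e+01] F [-0.57977829  1.05613192 -0.01460894] 9.313627401807725e-06 mark in tool cm [ 1.16992021e-02 -4.05013155e-02  1.34089661e+01] hinge [10.11512285 -0.0372963  13.19678606]
```

View pics/s3.png

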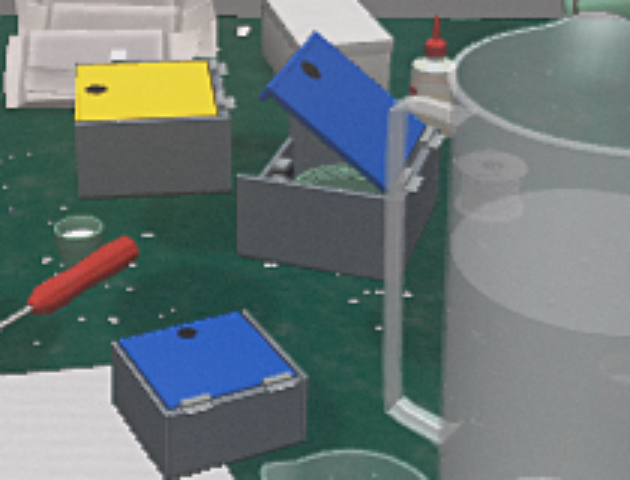

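The lid stands ajar, with its front lip at about crop (265,97)–(320,35). I back off in front of it, go down and push along its arc.

```bash
python3 -m pendant '{"dp":[[-2,0,0],[-2,0,0],[0,0,3],[0,0,3.4],[0,0,3]],"roll":[0,0,0,0,0],"hand":[0,0,0,0,0]}'; python3 -m pendant '{"dp":[[1,0,0],[1,0,0],[1,0,0],[0.5,0,-0.5],[0,0,0]],"roll":[0,0,0,0,0],"hand":[0,0,0,0,0]}';python3 -m pendant '{"dp":[[0.6,0,-0.7],[0.6,0,-0.7],[0.6,0,-0.7],[0.6,0,-0.6],[0,0,0]],"roll":[0,0,0,0,0],"hand":[0,0,0,0,0]}'; python3 rel.py
python3 - <<'E'
from h import *
a=capture("scene")[0][140:300,170:380]
cv2.imwrite("pics/s4.png",cv2.resize(a[...,::-1],None,fx=3,fy=3))
E
```

```text
clock: 6.2
position: [0.499, -0.2365, 0.11]
orientation: [-3.141, -0.001, -0.82]
wrist_force: [-0.8, -0.0, -0.0]
grip_width: 0.0003
finger_force: 0.0
clock: 6.7
position: [0.5224, -0.2613, 0.118]
orientation: [-3.141, 0.004, -0.821]
wrist_force: [-3.5, 4.6, 2.4]
grip_width: 0.0003
finger_force: 2.2
clock: 7.2
position: [0.5415, -0.2818, 0.1445]
orientation: [-3.141, -0.005, -0.821]
wrist_force: [-0.3, 0.8, -0.2]
grip_width: 0.0006
finger_force: 0.0
7.2 [ 0.54150939 -0.28180086  0.14450559] [-179.94757862   -0.30079464  -47.01267004] F [-0.26595273  0.79376377 -0.22805242] 0.0006246429358552814 mark in tool cm [-2.26171190e+00  6.12350781e-04  7.43879076e+00] hinge [ 7.84287135e+00 -8.15488526e-04  7.29183735e+00]
```

View pics/s4.png

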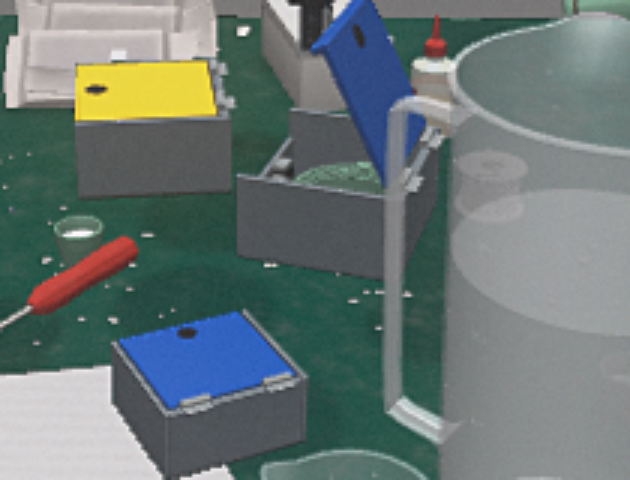

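The lid is rising in line with the fingers, at roughly 1.1 rad, and the case has not moved. I keep pushing.

```bash
python3 -m pendant '{"dp":[[0.6,0,-0.5],[0.6,0,-0.4],[0.6,0,-0.4],[0.6,0,-0.3],[0.5,0,-0.2]],"roll":[0,0,0,0,0],"hand":[0,0,0,0,0]}';python3 -m pendant '{"dp":[[0.5,0,-0.2],[0.5,0,-0.1],[0.5,0,0],[0.3,0,0],[0.2,0,0]],"roll":[0,0,0,0,0],"hand":[0,0,0,0,0]}'; python3 -m pendant '{"dp":[[0,0,0],[0,0,0],[0,0,0],[0,0,0],[0,0,0]],"roll":[0,0,0,0,0],"hand":[0,0,0,0,0]}';python3 rel.py
python3 - <<'E'
from h import *
a=capture("scene")[0][100:300,170:380]
cv2.imwrite("pics/s5.png",cv2.resize(a[...,::-1],None,fx=3,fy=3))
E
```

```text
clock: 7.75
position: [0.5598, -0.3017, 0.1612]
orientation: [-3.141, -0.001, -0.82]
wrist_force: [0.2, 0.5, -0.8]
grip_width: -0.0
finger_force: 0.4
clock: 8.25
position: [0.573, -0.3159, 0.1636]
orientation: [3.141, -0.0, -0.82]
wrist_force: [0.2, 1.1, -0.1]
grip_width: 0.0
finger_force: 0.2
clock: 8.75
position: [0.5727, -0.3156, 0.1639]
orientation: [3.142, -0.0, -0.82]
wrist_force: [-0.7, 0.4, 0.4]
grip_width: -0.0001
finger_force: 0.0
8.75 [ 0.57272544 -0.31558114  0.16392267] [ 1.79999590e+02 -1.21512415e-02 -4.69888821e+01] F [-0.72360702  0.38139142  0.37048592] -0.0001004765740234423 mark in tool cm [-6.82407653 -0.02888883  9.39081931] hinge [ 3.27963784 -0.02598599  9.19296211]
```

View pics/s5.png

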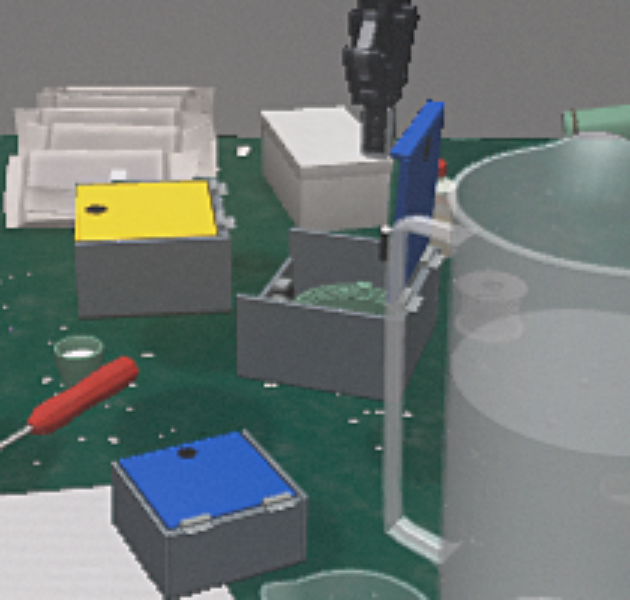

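The lid stands upright with no force on the fingers, so I back away and check.

```bash
python3 -m pendant '{"dp":[[-1,0,0],[-2,0,0],[-3,0,0],[-3,0,-1],[-3,0,-2]],"roll":[0,0,0,0,0],"hand":[0,0,0,0,0]}';python3 -m pendant '{"dp":[[-4,0,-3],[-4,0,-3],[0,0,0],[0,0,0],[0,0,0]],"roll":[0,0,0,0,0],"hand":[0,0,0,0,0]}'; python3 -m pendant '{"dp":[[0,0,0],[0,0,0],[0,0,0],[0,0,0],[0,0,0]],"roll":[0,0,0,0,0],"hand":[0,0,0,0,0]}'
python3 - <<'E'
from h import *
a=capture("scene")[0][100:300,120:380]; b=capture("top")[0]
cv2.imwrite("pics/s6.png",np.hstack([cv2.resize(a,(499,384)),b[:, 60:360]])[...,::-1])
E
```

```text
clock: 9.3
position: [0.4883, -0.2258, 0.1925]
orientation: [3.14, 0.005, -0.82]
wrist_force: [0.1, -0.3, 0.3]
grip_width: 0.0003
finger_force: 0.0
clock: 9.8
position: [0.4363, -0.1695, 0.2532]
orientation: [3.141, 0.0, -0.82]
wrist_force: [0.7, -0.4, -0.0]
grip_width: 0.0001
finger_force: 0.0
clock: 10.3
position: [0.4364, -0.1695, 0.2535]
orientation: [3.141, 0.001, -0.82]
wrist_force: [-0.0, -0.3, 0.6]
grip_width: 0.0001
finger_force: 0.0
```

View pics/s6.png

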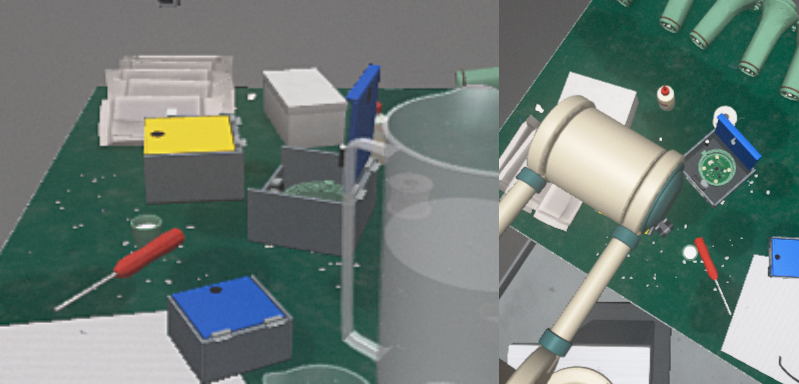

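The blue lid stands upright by itself at about (365,120), with the board visible at (718,167). The yellow lid is shut and nothing else has moved.

```bash
python3 -c "from station import *;print(sign_off())"
```

```text
the job is handed in; nothing more can be done
None
```

The large blue-lid case is open: I pressed the lid until the catch let go, let it spring ajar, then pushed it upright, where it stays by itself; the yellow lid is still shut, nothing else visibly moved, and the job is handed in at about 10.4 s.

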